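Unlock the arbor press and seat the valve sleeve

TASK

Free the ram of the hand press: pinch in both tabs of its lock knob without crushing them, turn the knob clockwise (seen from above) as far as it goes, and let go so that the tabs spring back out into their notches. Then take the lever by its ball, pull it down slowly until the bronze sleeve bottoms in the valve body, hold a firm pull of about 15 N on the ball there for a good half second, never harder than 25 N, and swing the lever all the way back up and let go. Leave the other things on the bench where they are.

Things in the scene. Friction and masses are not known exactly. Their poses are not given: they have to be found in the camera images.
- press: grey cast-iron arbor press bolted to the bench, base 250 mm long (x), 155 wide (y) over its bolt lugs; 272 mm tall with its knob. Origin on the bench top under the base; its front (ram side) faces its own -x, its lever is on its own -y side, z up. The head spans x = -80 to +115 mm, y = -35 to +35 mm, its top at z = 212 mm
- lock_knob: black drum, 45 mm across, on the press's head at its x = +60, y = 0 mm, turning on a vertical axis. Origin on the axis, z = 224 mm above the bench, drum top 46 mm above that. A flat steel latch arm, 91 x 18 mm, points along the knob's own -x; locked (knob axes parallel to the press's) it lies under the cap of the ram and holds it up. Turning takes about 0.3 N m
- knob_stop (a point): on the knob's axis at the height to grip, 29 mm above the knob's origin. The knob turns only clockwise seen from above: 1.047 rad (60 degrees) from locked to released, with a hard stop 0.02 rad further; from the stop the tabs can spring out, as their legs have 1.4 mm of play in the notches
- tab_a (a joint): release tab on the knob's own +y side: dark steel, 16 mm wide, from 12 to 46 mm above the knob's origin, its outer face 29 mm from the axis (58 mm over both tabs). Value: how far it is pushed in, m; 0 out in its notch, 0.005 fully in. Spring 6 N at first, 12 N fully in. A pinch of 15 to 25 N is right; over 35 N on each crushes them
- tab_b (a joint): the same tab on the knob's own -y side. A leg under each tab sits in a notch of the fixed index ring (72 mm across, its top 2 mm below the knob's origin) and clears it only with that tab 3.5 mm or more in: if either tab is short of that the knob is blocked, so the pinch must be centred. Between notches a let-go tab rests on the ring at about 0.0035
- lever (a joint): angle of the lever, rad: 0 fully up (the ball end 0.70 rad above level, pointing to the press's -x), grows as it is pulled down, 1.25 at most. It moves the ram down 16 mm per rad, and stays where it is left; pulling it down freely takes about 1 N at the ball, lifting about 4 N
- lever_pivot (a point): point on the lever's axis (parallel to the press's y), in the plane in which the ball swings: x = -11.5, y = -66, z = 178 mm in the press's frame
- lever_ball (a point): centre of the polished steel ball, 32 mm in diameter, at the long end of the 12 mm lever bar (the short end has a dark counterweight), 200 mm from lever_pivot; 307 mm above the bench when up. It can be pinched across, parallel to the press's y, and turns between the fingers as the lever swings
- ram: square steel ram of the press, 25 mm wide; origin at the centre of its lower face, x = -40, y = 0 mm in the press's frame, z = 132 mm when up. It goes straight down onto the nylon block, which it meets after 4.5 to 7.5 mm. It may press the bottomed sleeve with 130 N (about 11 N at the ball) to 360 N (about 28 N)
- sleeve: bronze valve sleeve, 26 mm in diameter, started in the bore of the steel valve body under the ram, with a yellow nylon pressing block 34 x 34 x 18 mm on top; origin at the sleeve's foot, the block's top 70 mm above it. It slides under about 6 N at the ball
- bore (a point): centre of the mouth of the valve body's bore, 93 mm above the bench. The sleeve bottoms on a seat ring hidden inside, 3 to 12.5 mm down from where it starts; the depth differs from part to part and shows only as a rise of the force: the nylon gives, so past the bottom the pull on the ball grows by roughly 1 N per mm of ball travel
- spool_a: hardened steel spool standing on end, 25 mm in diameter, 72 mm tall; bystander
- spool_b: the same, a second spool; bystander
- spare_sleeve: bronze sleeve standing on end, 30 mm in diameter, 55 mm tall; bystander
- lap_plug: black cast-iron lap plug, 40 mm in diameter, 84 mm tall; bystander
- compound_jar: grey jar with steel cap, 60 mm in diameter, 60 mm tall; bystander
- wrench: steel wrench lying flat, 160 mm long; bystander

How it is judged:
By the outcome, as a careful person would: the job done as asked, in the order asked, and still so for the second after the job is handed in, with the robot touching nothing.
It also fails if it takes over 72 s, if anything falls off the work surface, if the arm or the gripper's body presses on something with over 40 N, if the wrist force passes 120 N, or if a joint passes its speed limit or range.

ROBOT

A 7-joint arm with a two-finger parallel gripper is mounted at the origin on the work surface. World frame = base frame: x ahead of the robot, y to its left, z up, the work surface at z = 0. Lengths are in m, angles in rad, forces in N, time in s.
With the tool pointing down it reaches from about 0.4 to 0.85 m from the base axis. Payload 10.4 kg.
Tool frame: the origin (TCP) lies at the very end of the fingers, on their centre line; the grasp point (between the pads) lies 19 mm behind it; z points along the fingers, y is the line along which they close (so a half turn about z gives the same grasp; the last joint's range is limited). The gripper opens to 85 mm and grips with 20 to 120 N. Pads are 22 mm wide; open, the fingers measure 114 mm over their backs; the gripper's body (76 mm by 85 mm) begins 54 mm behind the grasp point. The pads swing forward as they close: fully open they stand 13 mm farther back than shut.
Start: joints at [1.201, 0.332, -0.065, 1.46, 0.022, 1.35, -0.088], TCP at [0.212, -0.588, 0.231] pointing down, gripper open.
Joint ranges: [-2.6, 2.6], [-0.5, 2.12], [-1.47, 1.34], [0.16, 2.42], [-1.27, 4.41], [0.06, 2.06], [-2.6, 2.6]. Speed limits (rad/s): [2.22, 2.22, 2.79, 2.79, 3.14, 3.14, 3.14].

INTERFACE

Orientations are given as a unit quaternion [x, y, z, w].
In Python, from workcell import * gives the robot as it stands.
- The arm moves only by the tool step_arm, never from a script. Its argument "commands" is one flat list of numbers, 7 for each row, row after row: the finger opening in mm, from 0 to 85.4, then the shift along the world's x, y, z as a fraction of full scale, then the turn, a rotation vector about the world's x, y, z as a fraction of full scale. A call has exactly 10 rows; each row is the pose to reach, as a shift and turn from the pose commanded when the call began, turning the shorter way round; what a row does not reach only later rows make up. Full scale, the value 1, is 0.6 m for a shift and pi rad for a turn. A row lasts 1/8 s, in which the tool goes at most 62.5 mm and 10.7 degrees, less where a joint would pass 70% of its speed; a pose out of reach is approached as far as the arm can. A call with a number of a shift or a turn outside -1 to 1 is refused whole. A call with a gripper value outside its range is refused whole. The fingers move at their own pace and stop on an object; "squeeze" is the grip in N (left out, the last holds). Time passes only in rows, so rows that repeat a pose let the fingers close, or fill a call up. It gives the time, the measured TCP pose, the force, the opening and the grip force at its end, in the units of the state.
- get_obs(): the state, without advancing time (a new reading comes with each control period).
- camera(name): name is "scene" or "top" or "wrist"; returns the picture (480x640x3 uint8, red, green, blue); there is no depth.
- camera_params(name): a dict with "mtx" (3x3 intrinsics, pixels), "extrinsics" (4x4, takes a point from world to camera coordinates); the wrist camera has in their place "tool_from_camera" (4x4, takes a point from camera to tool coordinates, whose origin is the TCP and whose axes are the flange's). Camera axes: x right, y down, z forward; pixel columns grow to the right and rows downward; lengths in m; the calibration is good to about 2 mm. A picture is of the moment at which its call begins: read the wrist's pose just before it. camera_params takes no time and is no camera call.
- hand_in(): hands the job in; it is judged then, once.
The state is a dict: "clock": time; "joint_pos": joint angles; "joint_velocities": joint speeds; "tau": joint torques, N m; "position": TCP position; "ee_rot": TCP orientation; "ft_force": force on the tool from outside, world axes, zero at the start; "torque": the same for the moment, N m; "grip_width": opening from 0.0 (shut) to 1.0 (fully open); "grasp_force": force on a finger pad.
Only numpy, scipy, OpenCV 4.12 (cv2) and the standard library are available. Lean on these libraries where they do the work, as an engineer would, in place of code of your own. Each camera call takes 0.05 s, during which the arm holds its last target. There are 200 camera calls.

## Working session

There is one attempt and no reset: what is moved stays moved. The work goes in short steps, Python scripts to look and compute and a tool call to move; the robot and the scene stay as the last step left them, time stands still between calls to the robot, and variables do not carry over. Pictures are saved under pics/ and viewed, at most 10 in all, crops included, and the job is handed in when it is done.

Besides the shell and the picture viewer there is one more tool, called after "Request:" by a JSON object that holds its "method" and its "body", one argument or row to a line. step_arm: Moves the arm, as the interface text tells. Its arguments: {"type":"object","properties":{"commands":{"type":"array","items":{"type":"number"}},"squeeze":{"type":"number"}},"required":["commands"]}

```bash
mkdir -p pics
python3 - <<'E'
from workcell import *
import cv2
o=get_obs();print(o)
for n in("scene","top"):
    cv2.imwrite(f"pics/{n}0.png",camera(n)[:,:,::-1]);p=camera_params(n);print(n,p["mtx"],p["extrinsics"])
print(camera_params("wrist"))
E
```

```text
{'clock': 0.0, 'joint_pos': array([ 1.20137893,  0.33286911, -0.06469864,  1.46098497,  0.02159087,
        1.34989793, -0.08850517]), 'joint_velocities': array([-2.89814838e-04,  1.64385811e-03,  1.08985010e-03, -1.44393900e-03,
       -5.55711522e-04,  6.50358202e-05, -7.43098427e-04]), 'tau': array([-1.09022028e-03, -6.25443578e+01,  4.85114101e-02, -3.91606092e+01,
        1.62664888e-02,  9.79060162e-03, -1.97012122e-05]), 'position': array([ 0.21230308, -0.58741696,  0.23049681]), 'ee_rot': array([ 9.85000926e-01,  1.72547499e-01, -1.56384935e-04, -7.15209694e-04]), 'ft_force': array([-0.45168043, -0.40153073, -0.51513283]), 'torque': array([0.01516783, 0.00843641, 0.01298788]), 'grasp_force': 0.0, 'grip_width': 1.0003647914549778}
scene [[460.79164712   0.         318.6185776 ]
 [  0.         460.79164712 228.22642663]
 [  0.           0.           1.        ]] [[ 0.03978316  0.99905069  0.01774875 -0.01823218]
 [ 0.60402476 -0.00989536 -0.79690411 -0.14712911]
 [-0.79597197  0.04242405 -0.60384503  1.59695492]
 [ 0.          0.          0.          1.        ]]
top [[593.49837295   0.         321.36383879]
 [  0.         593.49837295 240.27344274]
 [  0.           0.           1.        ]] [[ 0.02081107 -0.99953405 -0.02232899 -0.00466909]
 [-0.98561185 -0.01676391 -0.1681911   0.53191589]
 [ 0.16773841  0.02550795 -0.98550148  1.45333862]
 [ 0.          0.          0.          1.        ]]
{'mtx': array([[409.62135978,   0.        , 322.72903981],
       [  0.        , 409.62135978, 235.71495997],
       [  0.        ,   0.        ,   1.        ]]), 'tool_from_camera': array([[ 2.77577869e-04, -9.48463699e-01, -3.16885682e-01,
         8.16760971e-02],
       [ 9.99999872e-01,  1.28871187e-04,  4.90234176e-04,
        -5.88359693e-05],
       [-4.24131885e-04, -3.16885777e-01,  9.48463613e-01,
        -1.42573449e-01],
       [ 0.00000000e+00,  0.00000000e+00,  0.00000000e+00,
         1.00000000e+00]])}
```

View pics/scene0.png

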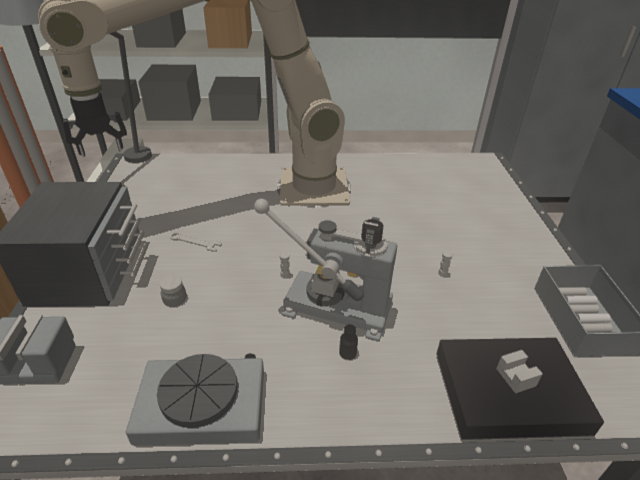

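View pics/top0.png

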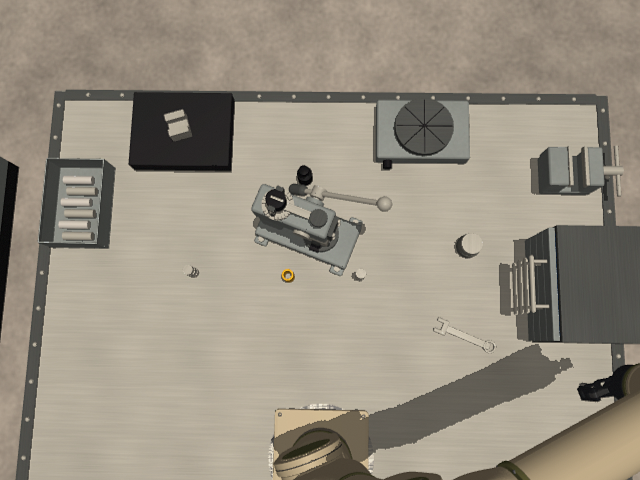

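The scene view shows the ball at about (262,206), the knob at (372,222) and the ram cap at (327,228). In the top view the ball is at (384,204), the knob at (276,199) and the ram cap at (320,217). The press's -x axis points right and slightly down there.

```bash
cat > h.py <<'E'
import numpy as np, cv2
from scipy.spatial.transform import Rotation as R
from workcell import *
def ray(n,uv,obs=None):
    p=camera_params(n)
    if n=="wrist":
        T=np.eye(4);T[:3,:3]=R.from_quat(obs["ee_rot"]).as_matrix();T[:3,3]=obs["position"];T=T@p["tool_from_camera"]
    else: T=np.linalg.inv(p["extrinsics"])
    d=T[:3,:3]@np.linalg.inv(p["mtx"])@[uv[0],uv[1],1.]
    return T[:3,3],d/np.linalg.norm(d)
def onz(n,uv,z,obs=None):
    c,d=ray(n,uv,obs);return c+d*(z-c[2])/d[2]
def tri(rays):
    A=0;b=0
    for c,d in rays:
        P=np.eye(3)-np.outer(d,d);A=A+P;b=b+P@c
    return np.linalg.solve(A,b)
def down(az): # tool pointing down with tool x at azimuth az
    c,s=np.cos(az),np.sin(az);return R.from_matrix(np.array([[c,s,0],[s,-c,0],[0,0,-1.]]))
def go(pos,rot,o=None):
    o=o or get_obs()
    print("shift",np.round((np.array(pos)-o["position"])/.6,4),"turn",np.round((rot*R.from_quat(o["ee_rot"]).inv()).as_rotvec()/np.pi,4))
E
python3 - <<'E'
from h import *
b=tri([ray("scene",(262,206)),ray("top",(384,204))]);print("ball",b)
k=onz("top",(276,199),.27);print("knob top",k, "scene", onz("scene",(372,221),.27))
bz=onz("top",(384,204),.307);print(bz)
v=b[:2]-k[:2];print("dist",np.linalg.norm(v),"expect",np.hypot(224.5,66))
yaw=np.arctan2(v[1],v[0])-np.arctan2(-66,-224.5);print("yaw deg",np.degrees(yaw)%360)
yaw=yaw%(2*np.pi)
go([k[0],k[1],.38],down(yaw))
E
```

```text
ball [ 0.56699702 -0.12922746  0.30472374]
knob top [0.58275422 0.09988991 0.27      ] scene [0.57606533 0.10412854 0.27      ]
[ 0.56656605 -0.13092264  0.307     ]
dist 0.22965857279704122 expect 234.00053418742445
yaw deg 69.68313277143469
shift [0.6174 1.1456 0.249 ] turn [-0.0003 -0.0003  0.2768]
```

Request:
{"method": "step_arm", "body": {
  "commands": [85,0.05,0.09,0.2,0,0,0.03,85,0.1,0.18,0.3,0,0,0.06,85,0.15,0.27,0.36,0,0,0.1,85,0.2,0.37,0.36,0,0,0.14,85,0.25,0.46,0.36,0,0,0.18,85,0.3,0.55,0.36,0,0,0.22,85,0.35,0.65,0.36,0,0,0.25,85,0.4,0.74,0.36,0,0,0.277,85,0.45,0.83,0.36,0,0,0.277,85,0.5,0.9,0.36,0,0,0.277],
  "squeeze": 20
}}

```text
clock: 1.35
position: [0.4726, -0.1126, 0.4459]
ee_rot: [0.821, 0.571, -0.0, 0.0]
ft_force: [1.9, -0.7, 0.3]
grip_width: 0.996
grasp_force: 0.0
```

Run:
```python
from h import *
o=get_obs();print(o["clock"],o["position"],o["joint_pos"])
go([.580,.101,.39],down(np.radians(69.7)),o)
```

```text
1.35 [ 0.47258376 -0.11262693  0.44586902] [ 0.70733118  0.03181095 -0.57983206  1.37431752  0.01817145  1.74028739
 -0.22334563]
shift [ 0.179   0.356  -0.0931] turn [ 0.0002  0.0001 -0.    ]
```

Request:
{"method": "step_arm", "body": {
  "commands": [85,0.04,0.08,0,0,0,0,85,0.08,0.16,0,0,0,0,85,0.12,0.24,-0.02,0,0,0,85,0.15,0.3,-0.05,0,0,0,85,0.179,0.356,-0.093,0,0,0,85,0.179,0.356,-0.093,0,0,0,85,0.179,0.356,-0.093,0,0,0,85,0.179,0.356,-0.093,0,0,0,85,0.179,0.356,-0.093,0,0,0,85,0.179,0.356,-0.093,0,0,0]
}}

```text
clock: 2.6
position: [0.5796, 0.0986, 0.3904]
ee_rot: [0.821, 0.571, 0.0, 0.0]
ft_force: [0.5, 0.4, -0.2]
grip_width: 0.997
grasp_force: 0.0
```

Run:
```python
from h import *
o=get_obs();print(repr(o["position"]),o["ee_rot"],o["joint_pos"])
cv2.imwrite("pics/w1.png",camera("wrist")[:,:,::-1])
```

```text
array([0.5795693 , 0.09856914, 0.39038354]) [8.20753113e-01 5.71282893e-01 2.70421839e-04 3.32882093e-04] [ 0.33040822  0.30102347 -0.76242043  1.24197562  0.20794987  1.67579579
 -0.74147521]
```

View pics/w1.png

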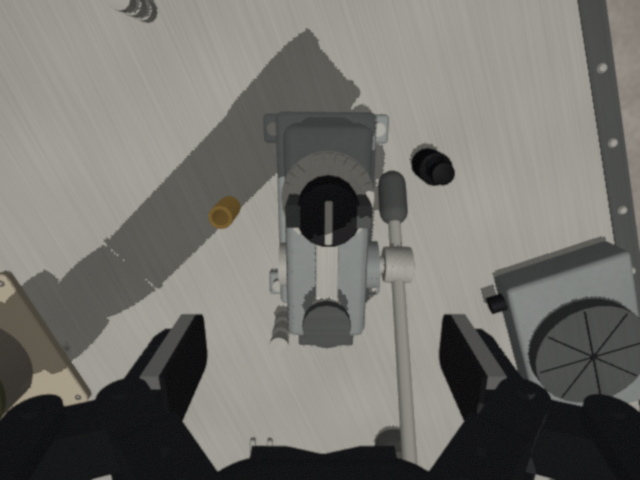

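The knob shows from above at about (328,211), with tabs at (293,210) and (366,211). The white index line and the head run vertically, so the yaw is nearly right.

Run:
```python
from h import *
o=get_obs()
im=cv2.imread("pics/w1.png");g=cv2.cvtColor(im,cv2.COLOR_BGR2GRAY)
m=(g<60).astype(np.uint8);m[:150]=0;m[270:]=0;m[:,:270]=0;m[:,385:]=0
m=cv2.morphologyEx(m,cv2.MORPH_CLOSE,np.ones((9,9)))
x,y,w,h=cv2.boundingRect(m);print(x,y,w,h)
rows=[(r,np.flatnonzero(m[r])[[0,-1]]) for r in range(175,250,6) if m[r].any()];print(rows)
# ball
# press axis: white line on knob + drum centre
for uv in[(328,201),(328,245),(328,211)]:print(onz("wrist",uv,.27,o))
for uv in[(x,211),(x+w,211)]:print("tabs",onz("wrist",uv,.27,o))
# head sides and lever bar rows
e=cv2.Canny(g,40,120)
for r in (285,295,400,420,440):print(r,np.flatnonzero(e[r,270:430])+270)
```

```text
285 174 100 72
[(175, array([325, 384])), (181, array([310, 384])), (187, array([304, 384])), (193, array([300, 384])), (199, array([288, 384])), (205, array([286, 384])), (211, array([286, 383])), (217, array([286, 383])), (223, array([286, 356])), (229, array([300, 356])), (235, array([304, 353])), (241, array([311, 345]))]
[0.58925615 0.11411496 0.27      ]
[0.57870704 0.08522458 0.27      ]
[0.58692382 0.10772751 0.27      ]
tabs [0.56017893 0.11762072 0.27      ]
tabs [0.62238039 0.09461176 0.27      ]
285 [272 280 286 288 316 337 364 367 380 391 394 405]
295 [280 286 289 305 316 337 345 364 373 374 392 395 406]
400 [398 401 413]
420 [399 402 414]
440 [272 374 401 416]
```

Request:
{"method": "step_arm", "body": {
  "commands": [85,0.0115,0.0135,-0.05,0,0,0,85,0.0115,0.0135,-0.05,0,0,0,85,0.0115,0.0135,-0.05,0,0,0,85,0.0115,0.0135,-0.05,0,0,0,85,0.0115,0.0135,-0.05,0,0,0,85,0.0115,0.0135,-0.05,0,0,0,85,0.0115,0.0135,-0.05,0,0,0,85,0.0115,0.0135,-0.05,0,0,0,85,0.0115,0.0135,-0.05,0,0,0,85,0.0115,0.0135,-0.05,0,0,0]
}}

```text
clock: 3.9
position: [0.5864, 0.1072, 0.3599]
ee_rot: [0.82, 0.572, 0.0, 0.0]
ft_force: [0.6, 0.2, 0.3]
grip_width: 0.995
grasp_force: 0.0
```

Run:
```python
from h import *
o=get_obs();print(o["position"],o["ft_force"])
im=camera("wrist")[:,:,::-1].copy()
def proj(P):
    p=camera_params("wrist");T=np.eye(4);T[:3,:3]=R.from_quat(o["ee_rot"]).as_matrix();T[:3,3]=o["position"]
    q=np.linalg.inv(T@p["tool_from_camera"])@np.append(P,1);u=p["mtx"]@q[:3];return u[:2]/u[2]
a=np.radians(69.8);ex=np.array([np.cos(a),np.sin(a),0]);ey=np.array([-ex[1],ex[0],0]);c=np.array([.5865,.1065,.27])
for P in [c+.0225*np.cos(t)*ex+.0225*np.sin(t)*ey for t in np.linspace(0,6.28,24)]+[c+s*.029*ey+u*.008*ex for s in(1,-1) for u in(1,-1)]:
    cv2.circle(im,tuple(np.round(proj(P)).astype(int)),1,(0,0,255),-1)
cv2.imwrite("pics/w2.png",cv2.resize(im[120:360,160:480],None,fx=2.4,fy=2.4,interpolation=cv2.INTER_CUBIC))
```

```text
[0.58644245 0.10720267 0.35993594] [0.56444981 0.19118063 0.30371322]
```

View pics/w2.png

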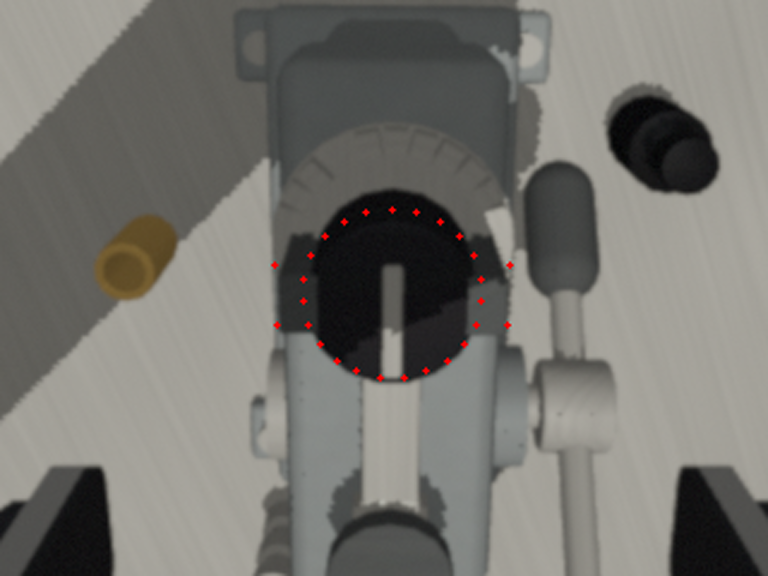

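The drawn outline (drum at 0.5865, 0.1065, z 0.27) fits the picture within about 1 mm. Drum centre is at (394,290) in the crop and the tabs span 279 to 509. I'll descend.

Request:
{"method": "step_arm", "body": {
  "commands": [85,0,-0.0025,-0.04,0,0,0,85,0,-0.0025,-0.08,0,0,0,85,0,-0.0025,-0.12,0,0,0,80,0,-0.0025,-0.15,0,0,0,75,0,-0.0025,-0.18,0,0,0,70,0,-0.0025,-0.21,0,0,0,66,0,-0.0025,-0.21,0,0,0,66,0,-0.0025,-0.21,0,0,0,66,0,-0.0025,-0.21,0,0,0,66,0,-0.0025,-0.21,0,0,0]
}}

```text
clock: 5.2
position: [0.5867, 0.1058, 0.2345]
ee_rot: [0.821, 0.572, 0.0, 0.0]
ft_force: [-0.6, 0.6, -0.1]
grip_width: 0.774
grasp_force: 0.0
```

Request:
{"method": "step_arm", "body": {
  "commands": [62,0,0,0,0,0,0,60,0,0,0,0,0,0,58,0,0,0,0,0,0,57,0,0,0,0,0,0,56,0,0,0,0,0,0,55,0,0,0,0,0,0,54,0,0,0,0,0,0,54,0,0,0,0,0,0,54,0,0,0,0,0,0,54,0,0,0,0,0,0],
  "squeeze": 20
}}

```text
clock: 6.45
position: [0.5868, 0.1056, 0.2348]
ee_rot: [0.821, 0.572, 0.001, 0.0]
ft_force: [-2.0, -1.7, 8.2]
grip_width: 0.633
grasp_force: 8.2
```

Run:
```python
from h import *
o=get_obs();print(o)
a=np.radians(69.8);ex=np.array([np.cos(a),np.sin(a),0]);ey=np.array([-ex[1],ex[0],0])
print("press-frame F",o["ft_force"]@ex,o["ft_force"]@ey,o["grip_width"]*85)
```

```text
{'clock': 6.45, 'joint_pos': array([ 0.33971363,  0.35701594, -0.75250725,  1.50586358,  0.2466222 ,
        1.37457313, -0.78318155]), 'joint_velocities': array([ 0.00031735,  0.00038225, -0.00043294, -0.00099788, -0.00044886,
       -0.00115897,  0.00183782]), 'tau': array([-4.23047896e-01, -5.11287189e+01, -8.41197699e+00, -3.56037533e+01,
        1.11613641e-02, -7.85275530e-01,  2.43089878e-02]), 'position': array([0.58680182, 0.10563107, 0.23482764]), 'ee_rot': array([8.20579869e-01, 5.71531453e-01, 5.36305603e-04, 4.34017846e-04]), 'ft_force': array([-1.98343297, -1.67512004,  8.16500961]), 'torque': array([-0.25032338,  0.50213314, -0.02703646]), 'grasp_force': 8.185102343559265, 'grip_width': 0.6334736751421661}
press-frame F -2.256964304922299 1.283022071577049 53.84526238708412
```

Request:
{"method": "step_arm", "body": {
  "commands": [53,-0.0008,0.0003,0.001,0,0,0,52,-0.0008,0.0003,0.001,0,0,0,51,-0.0008,0.0003,0.001,0,0,0,50,-0.0008,0.0003,0.001,0,0,0,49,-0.0008,0.0003,0.001,0,0,0,48,-0.0008,0.0003,0.001,0,0,0,47,-0.0008,0.0003,0.001,0,0,0,46,-0.0008,0.0003,0.001,0,0,0,46,-0.0008,0.0003,0.001,0,0,0,46,-0.0008,0.0003,0.001,0,0,0],
  "squeeze": 20
}}

```text
clock: 7.7
position: [0.5863, 0.1059, 0.2361]
ee_rot: [0.821, 0.572, 0.001, 0.001]
ft_force: [-4.9, -1.3, 14.1]
grip_width: 0.555
grasp_force: 18.4
```

Run:
```python
from h import *
o=get_obs();print(o["position"],o["grasp_force"],o["torque"])
a=np.radians(69.8);ex=np.array([np.cos(a),np.sin(a),0]);ey=np.array([-ex[1],ex[0],0])
print("press-frame F",o["ft_force"]@ex,o["ft_force"]@ey,o["ft_force"][2],o["grip_width"]*85.4)
```

```text
[0.58626411 0.10590249 0.23610501] 18.3822762966156 [-0.38315317  1.0604815   0.03686218]
press-frame F -2.930557218478947 4.133519156569247 14.051045886082823 47.42248188516589
```

Request:
{"method": "step_arm", "body": {
  "commands": [46,0,0,0.002,0,0,0,46,0,0,0.002,0,0,-0.02,46,0,0,0.002,0,0,-0.05,46,0,0,0.002,0,0,-0.08,46,0,0,0.002,0,0,-0.11,46,0,0,0.002,0,0,-0.14,46,0,0,0.002,0,0,-0.17,46,0,0,0.002,0,0,-0.2,46,0,0,0.002,0,0,-0.23,46,0,0,0.002,0,0,-0.26],
  "squeeze": 24
}}

```text
clock: 8.95
position: [0.5873, 0.1047, 0.2365]
ee_rot: [0.98, 0.197, 0.001, 0.001]
ft_force: [4.0, -3.7, 5.1]
grip_width: 0.545
grasp_force: 25.1
```

Run:
```python
from h import *
o=get_obs();print(o["position"],o["grasp_force"],o["torque"],o["joint_pos"])
r=R.from_quat(o["ee_rot"]).as_matrix();print("tool az",np.degrees(np.arctan2(r[1,0],r[0,0])),r[:,2])
print("tool F",o["ft_force"]@r,o["grip_width"]*85.4)
cv2.imwrite("pics/w3.png",camera("wrist")[100:,:,::-1])
```

```text
[0.58733465 0.10471579 0.23647293] 25.10697305202484 [-0.76183956 -0.82074644  0.341579  ] [ 0.24935244  0.32828513 -0.62862623  1.50878849  0.19708183  1.3652238
 -1.56833276]
tool az 22.694357066612184 [ 0.0032173  -0.00108481 -0.99999424]
tool F [ 2.28420307  4.97157732 -5.07057284] 46.52110075223359
```

View pics/w3.png

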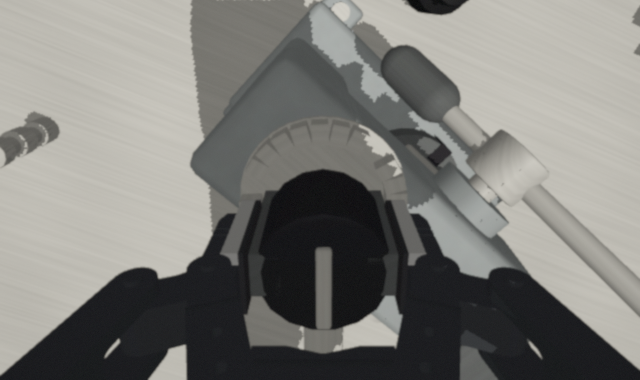

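The knob has turned with the fingers: its line at (323,288) is still vertical between the pads while the press appears rotated. I'll carry on to the stop.

Request:
{"method": "step_arm", "body": {
  "commands": [46,0,0,0,0,0,-0.02,46,0,0,0,0,0,-0.04,46,0,0,0,0,0,-0.06,46,0,0,0,0,0,-0.07,46,0,0,0,0,0,-0.075,46,0,0,0,0,0,-0.08,46,0,0,0,0,0,-0.083,46,0,0,0,0,0,-0.085,46,0,0,0,0,0,-0.085,46,0,0,0,0,0,-0.085],
  "squeeze": 23
}}

```text
clock: 10.25
position: [0.5875, 0.1042, 0.2365]
ee_rot: [0.998, 0.066, 0.002, 0.001]
ft_force: [3.8, -5.3, 4.5]
grip_width: 0.552
grasp_force: 25.1
```

Run:
```python
from h import *
o=get_obs();print(o["position"],o["grasp_force"],o["torque"],o["joint_pos"])
r=R.from_quat(o["ee_rot"]).as_matrix();print("tool az",np.degrees(np.arctan2(r[1,0],r[0,0])),r[:,2])
print("tool F",o["ft_force"]@r,o["grip_width"]*85.4)
im=camera("wrist")[:,:,::-1];m=im[200:460,240:400].min(2)>90
ys,xs=np.where(m[140:230,60:110]);print("line",np.polyfit(ys,xs,1), len(xs))
```

```text
[0.58747874 0.10418009 0.23648261] 25.125723481178284 [-1.06389368 -0.81162256  0.53651376] [ 0.22118385  0.32125218 -0.59082382  1.51023322  0.18361294  1.36254718
 -1.82236254]
tool az 7.559698388269472 [ 0.00338176 -0.00175109 -0.99999275]
tool F [ 3.13671258  5.73569563 -4.44959507] 47.11085683072313
line [2.04162526e-02 2.24810530e+01] 1204
```

Torque rose from 0.34 to 0.54 N·m at about 62°, so the knob is at the stop. Now I'll let go.

Request:
{"method": "step_arm", "body": {
  "commands": [48,0,0,0,0,0,0,50,0,0,0,0,0,0,52,0,0,0,0,0,0,54,0,0,0,0,0,0,56,0,0,0,0,0,0,58,0,0,0,0,0,0,62,0,0,0,0,0,0,70,0,0,0,0,0,0,85,0,0,0,0,0,0,85,0,0,0,0,0,0]
}}

```text
clock: 11.55
position: [0.5859, 0.106, 0.2358]
ee_rot: [0.998, 0.067, 0.0, -0.0]
ft_force: [-0.2, 0.3, -0.1]
grip_width: 0.995
grasp_force: 0.0
```

Request:
{"method": "step_arm", "body": {
  "commands": [85,0,0,0.03,0,0,0,85,0,0,0.08,0,0,0,85,0,0,0.14,0,0,0,85,0,0,0.2,0,0,0,85,0,0,0.24,0,0,0,85,0,0,0.24,0,0,0,85,0,0,0.24,0,0,0,85,0,0,0.24,0,0,0,85,0,0,0.24,0,0,0,85,0,0,0.24,0,0,0]
}}

```text
clock: 12.8
position: [0.5859, 0.1058, 0.3795]
ee_rot: [0.998, 0.067, -0.0, 0.0]
ft_force: [1.3, -0.0, 0.1]
grip_width: 0.998
grasp_force: 0.0
```

Run:
```python
from h import *
o=get_obs();print(o["position"],o["ft_force"])
im=camera("wrist")[:,:,::-1]
cv2.imwrite("pics/w4.png",cv2.resize(im[150:350,200:460],None,fx=3,fy=3,interpolation=cv2.INTER_CUBIC)[:600])
```

```text
[0.58588764 0.10581992 0.37945999] [ 1.34644174 -0.03750833  0.1221625 ]
```

View pics/w4.png

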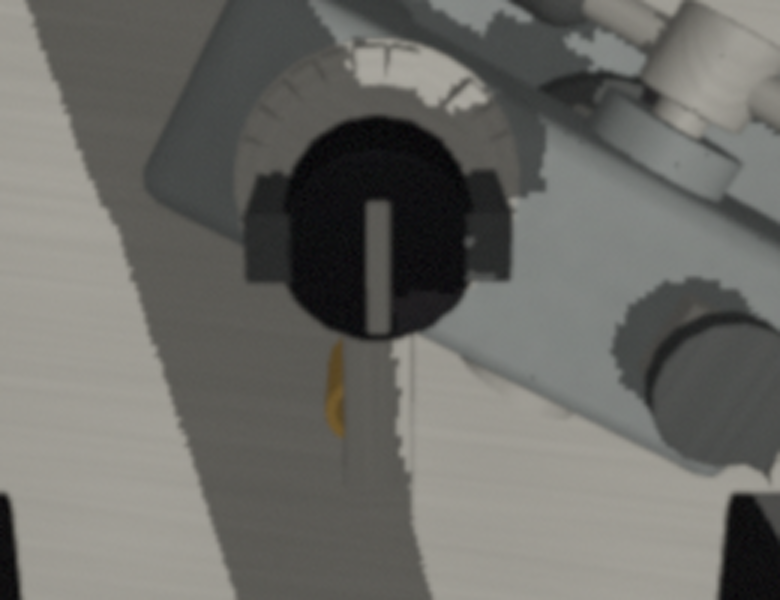

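Both tabs are back out: they reach 246 and 511 in the crop, evenly about the drum (286 to 472), and the 88 px width matches full extension at this height. The latch arm at (370,400) points clear of the ram. On to the ball.

Request:
{"method": "step_arm", "body": {
  "commands": [85,-0.005,-0.06,0.05,0,0,0.055,85,-0.01,-0.12,0.06,0,0,0.11,85,-0.015,-0.18,0.06,0,0,0.165,85,-0.02,-0.25,0.06,0,0,0.22,85,-0.024,-0.32,0.06,0,0,0.275,85,-0.028,-0.36,0.06,0,0,0.32,85,-0.028,-0.39,0.06,0,0,0.346,85,-0.028,-0.39,0.06,0,0,0.346,85,-0.028,-0.39,0.06,0,0,0.346,85,-0.028,-0.39,0.06,0,0,0.346]
}}

```text
clock: 14.1
position: [0.5693, -0.1269, 0.4159]
ee_rot: [0.819, 0.573, 0.0, 0.0]
ft_force: [-0.0, -0.1, 0.3]
grip_width: 0.997
grasp_force: 0.0
```

Run:
```python
from h import *
o=get_obs();print(o["position"],o["ee_rot"],o["joint_pos"])
im=camera("wrist")[:,:,::-1]
cv2.imwrite("pics/w5.png",im)
```

```text
[ 0.56927188 -0.12688353  0.41590545] [8.19421625e-01 5.73191212e-01 1.83180160e-04 3.31081090e-05] [ 0.60284365  0.26697173 -0.60423742  1.20100332  0.15192388  1.71718437
 -0.31226733]
```

View pics/w5.png

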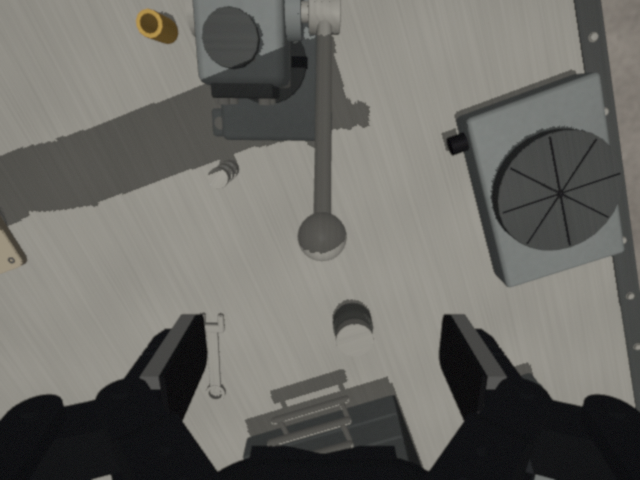

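The ball is at about (322,236), radius 24 px, and the bar runs straight up the image at column 322, so the yaw is good.

Run:
```python
from h import *
o=get_obs()
b=onz("wrist",(322,236),.307,o);print(b)
c,d=ray("wrist",(322,236),o);print("diam px check",409.6*.032/np.linalg.norm(b-c))
print(tri([(c,d),ray("scene",(262,206)),ray("top",(384,204))]))
print(R.from_quat(o["ee_rot"]).as_matrix()[:,0])
go([b[0],b[1],.307-.019],down(np.radians(69.9)),o)
```

```text
[ 0.56814373 -0.12946084  0.307     ]
diam px check 49.42335801122334
[ 0.56742718 -0.12948742  0.30498423]
[3.42829741e-01 9.39397546e-01 1.35978610e-04]
shift [-0.0019 -0.004  -0.2132] turn [-0.      0.0001 -0.0003]
```

Request:
{"method": "step_arm", "body": {
  "commands": [85,-0.002,-0.004,-0.06,0,0,0,85,-0.002,-0.004,-0.12,0,0,0,80,-0.002,-0.004,-0.17,0,0,0,70,-0.002,-0.004,-0.2,0,0,0,60,-0.002,-0.004,-0.216,0,0,0,50,-0.002,-0.004,-0.216,0,0,0,42,-0.002,-0.004,-0.216,0,0,0,38,-0.002,-0.004,-0.216,0,0,0,36,-0.002,-0.004,-0.216,0,0,0,36,-0.002,-0.004,-0.216,0,0,0],
  "squeeze": 50
}}

```text
clock: 15.4
position: [0.568, -0.1305, 0.2863]
ee_rot: [0.82, 0.573, 0.0, 0.0]
ft_force: [-1.0, -0.1, -0.0]
grip_width: 0.422
grasp_force: 0.0
```

Request:
{"method": "step_arm", "body": {
  "commands": [34,0,0,0,0,0,0,33,0,0,0,0,0,0,32,0,0,0,0,0,0,31,0,0,0,0,0,0,30,0,0,0,0,0,0,28,0,0,0,0,0,0,26,0,0,0,0,0,0,26,0,0,0,0,0,0,26,0,0,0,0,0,0,26,0,0,0,0,0,0],
  "squeeze": 50
}}

```text
clock: 16.65
position: [0.5673, -0.1306, 0.2861]
ee_rot: [0.82, 0.573, -0.001, -0.0]
ft_force: [-6.0, 1.0, 2.8]
grip_width: 0.349
grasp_force: 49.0
```

Run:
```python
from h import *
o=get_obs();r=R.from_quat(o["ee_rot"]).as_matrix();print(o["position"],o["grip_width"]*85.4,"toolF",o["ft_force"]@r)
im=camera("wrist")[:,:,::-1]
cv2.imwrite("pics/w6.png",im[200:])
```

```text
[ 0.56730551 -0.13064226  0.28614182] 29.77634816509513 toolF [-1.13043375 -5.96029986 -2.78463609]
```

View pics/w6.png

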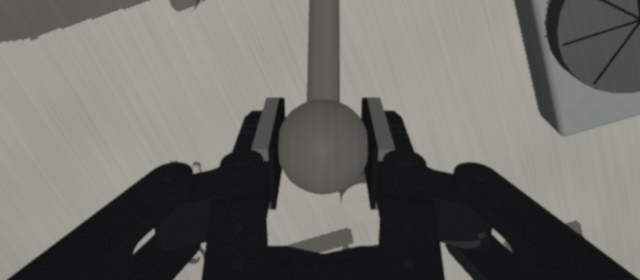

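The fingers hold the ball centrally: ball at (323,147) in the crop, a pad on either side.

```bash
cat >> h.py <<'E'
EX=np.array([.343,.939,0]);EZ=np.array([0,0,1.])
def arc(q): return .2*(-np.cos(.7-q)*EX+np.sin(.7-q)*EZ)
def seg(q0,qs):
    for q in qs: print(round(q,3),np.round((arc(q)-arc(q0))/.6,4))
def F():
    o=get_obs();f=o["ft_force"];b=o["position"]; return o["clock"],b,f@EX,f[2]
E
python3 -c "
from h import *
seg(0,np.arange(.025,.26,.025)); print(); seg(.25,[.29,.33,.37])
for q in np.arange(.33,1.2,.06): seg(q,[q+.02,q+.04,q+.06])
"
```

```text
0.025 [-0.0018 -0.005  -0.0064]
0.05 [-0.0036 -0.0098 -0.013 ]
0.075 [-0.0053 -0.0144 -0.0197]
0.1 [-0.0069 -0.0189 -0.0265]
0.125 [-0.0085 -0.0233 -0.0335]
0.15 [-0.01   -0.0274 -0.0405]
0.175 [-0.0115 -0.0315 -0.0477]
0.2 [-0.0129 -0.0353 -0.0549]
0.225 [-0.0142 -0.039  -0.0623]
0.25 [-0.0155 -0.0424 -0.0698]

0.29 [-0.0019 -0.0052 -0.0121]
0.33 [-0.0036 -0.01   -0.0245]
0.37 [-0.0052 -0.0143 -0.037 ]
0.35 [-0.0008 -0.0022 -0.0062]
0.37 [-0.0016 -0.0043 -0.0125]
0.39 [-0.0023 -0.0063 -0.0189]
0.41 [-0.0007 -0.0018 -0.0064]
0.43 [-0.0013 -0.0036 -0.0128]
0.45 [-0.0019 -0.0052 -0.0192]
0.47 [-0.0005 -0.0015 -0.0065]
0.49 [-0.001  -0.0029 -0.013 ]
0.51 [-0.0015 -0.0041 -0.0195]
0.53 [-0.0004 -0.0011 -0.0066]
0.55 [-0.0008 -0.0021 -0.0131]
0.57 [-0.0011 -0.003  -0.0197]
0.59 [-0.0003 -0.0007 -0.0066]
0.61 [-0.0005 -0.0014 -0.0133]
0.63 [-0.0007 -0.0019 -0.0199]
0.65 [-0.0001 -0.0004 -0.0067]
0.67 [-0.0002 -0.0006 -0.0133]
0.69 [-0.0003 -0.0008 -0.02  ]
0.71 [ 0.      0.     -0.0067]
0.73 [ 0.      0.0001 -0.0133]
0.75 [ 0.0001  0.0004 -0.02  ]
0.77 [ 0.0001  0.0004 -0.0067]
0.79 [ 0.0003  0.0009 -0.0133]
0.81 [ 0.0005  0.0015 -0.0199]
0.83 [ 0.0003  0.0007 -0.0066]
0.85 [ 0.0006  0.0016 -0.0132]
0.87 [ 0.001   0.0026 -0.0198]
0.89 [ 0.0004  0.0011 -0.0066]
0.91 [ 0.0009  0.0024 -0.0131]
0.93 [ 0.0014  0.0037 -0.0196]
0.95 [ 0.0005  0.0015 -0.0065]
0.97 [ 0.0011  0.0031 -0.0129]
0.99 [ 0.0018  0.0048 -0.0193]
1.01 [ 0.0007  0.0018 -0.0064]
1.03 [ 0.0014  0.0038 -0.0127]
1.05 [ 0.0022  0.0059 -0.019 ]
1.07 [ 0.0008  0.0022 -0.0062]
1.09 [ 0.0017  0.0045 -0.0124]
1.11 [ 0.0025  0.007  -0.0186]
1.13 [ 0.0009  0.0026 -0.0061]
1.15 [ 0.0019  0.0052 -0.0121]
1.17 [ 0.0029  0.008  -0.0181]
1.19 [ 0.0011  0.0029 -0.0059]
1.21 [ 0.0022  0.0059 -0.0118]
1.23 [ 0.0033  0.009  -0.0175]
```

Request:
{"method": "step_arm", "body": {
  "commands": [26,-0.0034,-0.0044,-0.0064,0,0,0,26,-0.0052,-0.0092,-0.013,0,0,0,26,-0.0069,-0.0138,-0.0197,0,0,0,26,-0.0085,-0.0183,-0.0265,0,0,0,26,-0.0101,-0.0227,-0.0335,0,0,0,26,-0.0116,-0.0268,-0.0405,0,0,0,26,-0.0131,-0.0309,-0.0477,0,0,0,26,-0.0145,-0.0347,-0.0549,0,0,0,26,-0.0158,-0.0384,-0.0623,0,0,0,26,-0.0171,-0.0418,-0.0698,0,0,0]
}}

```text
clock: 17.95
position: [0.5577, -0.1559, 0.244]
ee_rot: [0.82, 0.573, 0.0, 0.0]
ft_force: [0.9, -2.2, 4.6]
grip_width: 0.348
grasp_force: 49.8
```

Request:
{"method": "step_arm", "body": {
  "commands": [26,-0.0005,-0.0013,-0.003,0,0,0,26,-0.001,-0.0026,-0.006,0,0,0,26,-0.0015,-0.004,-0.009,0,0,0,26,-0.0019,-0.0052,-0.0121,0,0,0,26,-0.0024,-0.0064,-0.0152,0,0,0,26,-0.0028,-0.0077,-0.0183,0,0,0,26,-0.0032,-0.009,-0.0214,0,0,0,26,-0.0036,-0.01,-0.0245,0,0,0,26,-0.0036,-0.01,-0.0245,0,0,0,26,-0.0036,-0.01,-0.0245,0,0,0]
}}

```text
clock: 19.2
position: [0.5555, -0.1617, 0.2292]
ee_rot: [0.82, 0.573, -0.0, -0.0]
ft_force: [3.0, -2.6, -1.5]
grip_width: 0.349
grasp_force: 49.8
```

Run:
```python
from h import *
print(F(),get_obs()["torque"])
```

```text
(19.2, array([ 0.55546848, -0.16165087,  0.22919604]), np.float64(-1.397383620348148), np.float64(-1.5227466426700713)) [-0.33208749 -0.62859397 -0.01455487]
```

Request:
{"method": "step_arm", "body": {
  "commands": [26,-0.0004,-0.0011,-0.0031,0,0,0,26,-0.0008,-0.0022,-0.0062,0,0,0,26,-0.0012,-0.0033,-0.0094,0,0,0,26,-0.0016,-0.0043,-0.0125,0,0,0,26,-0.002,-0.0053,-0.0157,0,0,0,26,-0.0023,-0.0063,-0.0189,0,0,0,26,-0.0023,-0.0063,-0.0189,0,0,0,26,-0.0023,-0.0063,-0.0189,0,0,0,26,-0.0023,-0.0063,-0.0189,0,0,0,26,-0.0023,-0.0063,-0.0189,0,0,0]
}}

```text
clock: 20.45
position: [0.5542, -0.1652, 0.2184]
ee_rot: [0.82, 0.573, 0.0, 0.0]
ft_force: [-0.4, 0.2, 6.0]
grip_width: 0.353
grasp_force: 50.6
```

Request:
{"method": "step_arm", "body": {
  "commands": [26,-0.0003,-0.0009,-0.0032,0,0,0,26,-0.0007,-0.0018,-0.0064,0,0,0,26,-0.001,-0.0027,-0.0096,0,0,0,26,-0.0013,-0.0036,-0.0128,0,0,0,26,-0.0016,-0.0044,-0.016,0,0,0,26,-0.0019,-0.0052,-0.0192,0,0,0,26,-0.0019,-0.0052,-0.0192,0,0,0,26,-0.0019,-0.0052,-0.0192,0,0,0,26,-0.0019,-0.0052,-0.0192,0,0,0,26,-0.0019,-0.0052,-0.0192,0,0,0]
}}

```text
clock: 21.7
position: [0.5529, -0.1685, 0.2068]
ee_rot: [0.82, 0.573, -0.0, -0.0]
ft_force: [-0.6, -0.9, 5.3]
grip_width: 0.349
grasp_force: 51.0
```

Request:
{"method": "step_arm", "body": {
  "commands": [26,-0.0002,-0.0007,-0.0032,0,0,0,26,-0.0005,-0.0015,-0.0065,0,0,0,26,-0.0008,-0.0022,-0.0097,0,0,0,26,-0.001,-0.0029,-0.013,0,0,0,26,-0.0012,-0.0035,-0.0162,0,0,0,26,-0.0015,-0.0041,-0.0195,0,0,0,26,-0.0015,-0.0041,-0.0195,0,0,0,26,-0.0015,-0.0041,-0.0195,0,0,0,26,-0.0015,-0.0041,-0.0195,0,0,0,26,-0.0015,-0.0041,-0.0195,0,0,0]
}}

```text
clock: 22.95
position: [0.552, -0.171, 0.195]
ee_rot: [0.82, 0.573, -0.0, -0.0]
ft_force: [-2.1, 0.2, 4.4]
grip_width: 0.342
grasp_force: 51.3
```

Request:
{"method": "step_arm", "body": {
  "commands": [26,-0.0002,-0.0005,-0.0033,0,0,0,26,-0.0004,-0.0011,-0.0066,0,0,0,26,-0.0006,-0.0016,-0.0098,0,0,0,26,-0.0008,-0.0021,-0.0131,0,0,0,26,-0.001,-0.0026,-0.0164,0,0,0,26,-0.0011,-0.003,-0.0197,0,0,0,26,-0.0011,-0.003,-0.0197,0,0,0,26,-0.0011,-0.003,-0.0197,0,0,0,26,-0.0011,-0.003,-0.0197,0,0,0,26,-0.0011,-0.003,-0.0197,0,0,0]
}}

```text
clock: 24.2
position: [0.5513, -0.1728, 0.1831]
ee_rot: [0.82, 0.573, -0.0, -0.0]
ft_force: [-2.2, -0.6, 3.5]
grip_width: 0.347
grasp_force: 51.6
```

Request:
{"method": "step_arm", "body": {
  "commands": [26,-0.0001,-0.0003,-0.0033,0,0,0,26,-0.0003,-0.0007,-0.0066,0,0,0,26,-0.0004,-0.001,-0.01,0,0,0,26,-0.0005,-0.0014,-0.0133,0,0,0,26,-0.0006,-0.0017,-0.0166,0,0,0,26,-0.0007,-0.0019,-0.0199,0,0,0,26,-0.0007,-0.0019,-0.0199,0,0,0,26,-0.0007,-0.0019,-0.0199,0,0,0,26,-0.0007,-0.0019,-0.0199,0,0,0,26,-0.0007,-0.0019,-0.0199,0,0,0]
}}

```text
clock: 25.45
position: [0.551, -0.1738, 0.1712]
ee_rot: [0.82, 0.573, -0.0, -0.0]
ft_force: [-3.5, -0.5, 4.3]
grip_width: 0.344
grasp_force: 51.9
```

Request:
{"method": "step_arm", "body": {
  "commands": [26,-0.0003,0,-0.0033,0,0,0,26,-0.0005,-0.0002,-0.0067,0,0,0,26,-0.0007,-0.0003,-0.01,0,0,0,26,-0.0008,-0.0004,-0.0133,0,0,0,26,-0.0009,-0.0005,-0.0167,0,0,0,26,-0.0009,-0.0006,-0.02,0,0,0,26,-0.0009,-0.0006,-0.02,0,0,0,26,-0.0009,-0.0006,-0.02,0,0,0,26,-0.0009,-0.0006,-0.02,0,0,0,26,-0.0009,-0.0006,-0.02,0,0,0]
}}

```text
clock: 26.7
position: [0.5508, -0.1742, 0.1593]
ee_rot: [0.82, 0.573, 0.0, 0.0]
ft_force: [1.2, 0.9, 3.5]
grip_width: 0.345
grasp_force: 52.3
```

Request:
{"method": "step_arm", "body": {
  "commands": [26,0,0,-0.0033,0,0,0,26,0,0,-0.0067,0,0,0,26,0,0,-0.01,0,0,0,26,0,0.0001,-0.0133,0,0,0,26,0,0.0002,-0.0167,0,0,0,26,0.0001,0.0004,-0.02,0,0,0,26,0.0001,0.0004,-0.02,0,0,0,26,0.0001,0.0004,-0.02,0,0,0,26,0.0001,0.0004,-0.02,0,0,0,26,0.0001,0.0004,-0.02,0,0,0]
}}

```text
clock: 27.95
position: [0.5509, -0.1741, 0.1474]
ee_rot: [0.82, 0.573, 0.0, 0.0]
ft_force: [3.1, 0.4, 3.1]
grip_width: 0.346
grasp_force: 52.8
```

Request:
{"method": "step_arm", "body": {
  "commands": [26,0,0.0001,-0.0033,0,0,0,26,0.0001,0.0004,-0.0067,0,0,0,26,0.0002,0.0006,-0.01,0,0,0,26,0.0003,0.0009,-0.0133,0,0,0,26,0.0004,0.0012,-0.0166,0,0,0,26,0.0005,0.0015,-0.0199,0,0,0,26,0.0005,0.0015,-0.0199,0,0,0,26,0.0005,0.0015,-0.0199,0,0,0,26,0.0005,0.0015,-0.0199,0,0,0,26,0.0005,0.0015,-0.0199,0,0,0]
}}

```text
clock: 29.2
position: [0.5511, -0.1733, 0.1354]
ee_rot: [0.82, 0.573, 0.0, 0.0]
ft_force: [5.0, -1.9, 4.6]
grip_width: 0.349
grasp_force: 53.3
```

Request:
{"method": "step_arm", "body": {
  "commands": [26,0.0006,0.0002,-0.0033,0,0,0,26,0.0009,0.0005,-0.0066,0,0,0,26,0.0011,0.0009,-0.0099,0,0,0,26,0.0013,0.0013,-0.0132,0,0,0,26,0.0015,0.0018,-0.0165,0,0,0,26,0.0017,0.0023,-0.0198,0,0,0,26,0.0017,0.0023,-0.0198,0,0,0,26,0.0017,0.0023,-0.0198,0,0,0,26,0.0017,0.0023,-0.0198,0,0,0,26,0.0017,0.0023,-0.0198,0,0,0]
}}

```text
clock: 30.45
position: [0.5517, -0.1718, 0.1233]
ee_rot: [0.82, 0.573, -0.0, -0.0]
ft_force: [1.8, -0.6, 4.2]
grip_width: 0.344
grasp_force: 53.7
```

Request:
{"method": "step_arm", "body": {
  "commands": [26,0.0002,0.0005,-0.0033,0,0,0,26,0.0004,0.0011,-0.0066,0,0,0,26,0.0006,0.0017,-0.0098,0,0,0,26,0.0009,0.0024,-0.0131,0,0,0,26,0.0011,0.003,-0.0164,0,0,0,26,0.0014,0.0037,-0.0196,0,0,0,26,0.0014,0.0037,-0.0196,0,0,0,26,0.0014,0.0037,-0.0196,0,0,0,26,0.0014,0.0037,-0.0196,0,0,0,26,0.0014,0.0037,-0.0196,0,0,0]
}}

```text
clock: 31.7
position: [0.5525, -0.1697, 0.1126]
ee_rot: [0.82, 0.573, -0.0, 0.0]
ft_force: [-2.5, -0.4, 13.6]
grip_width: 0.347
grasp_force: 54.9
```

The force rose from 4 to 13.6 N, so the sleeve has bottomed. I'll add a little and hold.

Request:
{"method": "step_arm", "body": {
  "commands": [26,0,0.0005,-0.002,0,0,0,26,0.0001,0.0007,-0.0035,0,0,0,26,0.0001,0.0007,-0.0035,0,0,0,26,0.0001,0.0007,-0.0035,0,0,0,26,0.0001,0.0007,-0.0035,0,0,0,26,0.0001,0.0007,-0.0035,0,0,0,26,0.0001,0.0007,-0.0035,0,0,0,26,0.0001,0.0007,-0.0035,0,0,0,26,0.0001,0.0007,-0.0035,0,0,0,26,0.0001,0.0007,-0.0035,0,0,0]
}}

```text
clock: 32.95
position: [0.5528, -0.1692, 0.1108]
ee_rot: [0.82, 0.573, -0.0, 0.0]
ft_force: [-4.7, 1.3, 16.3]
grip_width: 0.343
grasp_force: 55.4
```

Run:
```python
from h import *
t,p,fx,fz=F();print(t,p,fx,fz);a=.7-.94
print("tangential",fx*-np.sin(a)*-1*-1+fz*np.cos(a), fz*np.cos(a)+fx*np.sin(a))
seg(.94,np.arange(.94,-.001,-.047))
```

```text
32.95 [ 0.55278406 -0.16915583  0.1108288 ] -0.43265060296657654 16.27737666030189
tangential 15.707991896470894 15.91367626577177
0.94 [0. 0. 0.]
0.893 [-0.0012 -0.0032  0.0153]
0.846 [-0.0021 -0.0056  0.0307]
0.799 [-0.0027 -0.0074  0.0463]
0.752 [-0.0031 -0.0085  0.0619]
0.705 [-0.0033 -0.009   0.0776]
0.658 [-0.0032 -0.0087  0.0932]
0.611 [-0.0028 -0.0077  0.1089]
0.564 [-0.0022 -0.0061  0.1244]
0.517 [-0.0014 -0.0037  0.1399]
0.47 [-0.0003 -0.0007  0.1552]
0.423 [0.0011 0.003  0.1704]
0.376 [0.0027 0.0073 0.1854]
0.329 [0.0045 0.0123 0.2001]
0.282 [0.0066 0.018  0.2145]
0.235 [0.0089 0.0243 0.2287]
0.188 [0.0114 0.0312 0.2425]
0.141 [0.0141 0.0387 0.256 ]
0.094 [0.0171 0.0468 0.2691]
0.047 [0.0202 0.0554 0.2818]
-0.0 [0.0236 0.0646 0.294 ]
```

Request:
{"method": "step_arm", "body": {
  "commands": [26,-0.0012,-0.0032,0.0153,0,0,0,26,-0.0021,-0.0056,0.0307,0,0,0,26,-0.0027,-0.0074,0.0463,0,0,0,26,-0.0031,-0.0085,0.0619,0,0,0,26,-0.0033,-0.009,0.0776,0,0,0,26,-0.0032,-0.0087,0.0932,0,0,0,26,-0.0028,-0.0077,0.1089,0,0,0,26,-0.0022,-0.0061,0.1244,0,0,0,26,-0.0014,-0.0037,0.1399,0,0,0,26,-0.0003,-0.0007,0.1552,0,0,0]
}}

```text
clock: 34.2
position: [0.5522, -0.1703, 0.202]
ee_rot: [0.82, 0.573, -0.001, -0.0]
ft_force: [6.6, -1.5, -4.7]
grip_width: 0.35
grasp_force: 52.0
```

Request:
{"method": "step_arm", "body": {
  "commands": [26,0.0014,0.0037,0.0152,0,0,0,26,0.003,0.008,0.0302,0,0,0,26,0.0048,0.013,0.0449,0,0,0,26,0.0069,0.0187,0.0593,0,0,0,26,0.0092,0.025,0.0735,0,0,0,26,0.0117,0.0319,0.0873,0,0,0,26,0.0144,0.0394,0.1008,0,0,0,26,0.0174,0.0475,0.1139,0,0,0,26,0.0205,0.0561,0.1266,0,0,0,26,0.0222,0.0607,0.1327,0,0,0]
}}

```text
clock: 35.45
position: [0.5659, -0.1338, 0.2816]
ee_rot: [0.82, 0.573, -0.0, 0.0]
ft_force: [7.9, -3.5, -5.9]
grip_width: 0.343
grasp_force: 49.7
```

Run:
```python
from h import *
print(F(),get_obs()["ft_force"])
```

```text
(35.45, array([ 0.5659188 , -0.13377329,  0.28158996]), np.float64(-0.6113243990098642), np.float64(-5.868387462377661)) [ 7.92862366 -3.54722291 -5.86838746]
```

Request:
{"method": "step_arm", "body": {
  "commands": [26,0.002,0.001,0.002,0,0,0,26,0.0026,0.003,0.004,0,0,0,26,0.0032,0.0045,0.006,0,0,0,26,0.0038,0.006,0.008,0,0,0,26,0.0043,0.0085,0.0115,0,0,0,26,0.0043,0.0085,0.0115,0,0,0,26,0.0043,0.0085,0.0115,0,0,0,26,0.0043,0.0085,0.0115,0,0,0,26,0.0043,0.0085,0.0115,0,0,0,26,0.0043,0.0085,0.0115,0,0,0]
}}

```text
clock: 36.7
position: [0.5674, -0.1299, 0.2866]
ee_rot: [0.82, 0.572, -0.002, -0.001]
ft_force: [1.8, -7.3, -18.1]
grip_width: 0.345
grasp_force: 51.9
```

Run:
```python
from h import *
print(F(),get_obs()["ft_force"])
```

```text
(36.7, array([ 0.56739771, -0.12987152,  0.2866315 ]), np.float64(-6.270583725641416), np.float64(-18.085081903880152)) [  1.81953835  -7.34258294 -18.0850819 ]
```

Lever is against its upper stop (force rises to 18 N). I'll ease off, open and back away upwards.

Request:
{"method": "step_arm", "body": {
  "commands": [26,-0.0004,-0.001,-0.0012,0,0,0,26,-0.0006,-0.0013,-0.002,0,0,0,26,-0.0006,-0.0013,-0.002,0,0,0,32,-0.0006,-0.0013,-0.002,0,0,0,36,-0.0006,-0.0013,-0.002,0,0,0,42,-0.0006,-0.0013,-0.002,0,0,0,55,-0.0006,-0.0013,-0.002,0,0,0,70,-0.0006,-0.0013,-0.002,0,0,0,85,-0.0006,-0.0013,-0.002,0,0,0,85,-0.0006,-0.0013,-0.002,0,0,0]
}}

```text
clock: 37.95
position: [0.5681, -0.1288, 0.288]
ee_rot: [0.82, 0.573, 0.0, 0.0]
ft_force: [-0.4, 0.8, 0.4]
grip_width: 0.995
grasp_force: 0.0
```

Request:
{"method": "step_arm", "body": {
  "commands": [85,0,0,0.02,0,0,0,85,0,0,0.06,0,0,0,85,0,0,0.11,0,0,0,85,0,0,0.16,0,0,0,85,0,0,0.2,0,0,0,85,0,0,0.216,0,0,0,85,0,0,0.216,0,0,0,85,0,0,0.216,0,0,0,85,0,0,0.216,0,0,0,85,0,0,0.216,0,0,0]
}}

```text
clock: 39.2
position: [0.568, -0.1288, 0.4172]
ee_rot: [0.82, 0.573, -0.0, -0.0]
ft_force: [-0.6, -0.3, -0.4]
grip_width: 0.992
grasp_force: 0.0
```

Run:
```python
from h import *
o=get_obs();print(o["position"],o["ft_force"])
im=camera("wrist")[:,:,::-1];s=camera("scene")[:,:,::-1]
a=im[100:400,200:460];b=cv2.resize(s[180:340,240:420],None,fx=2.2,fy=2.2,interpolation=cv2.INTER_CUBIC)[:300]
g=im[180:300,270:380].max(2);m=(g<120).astype(np.uint8)
cv2.imwrite("pics/w7.png",np.hstack([a,b]))
```

```text
[ 0.56803219 -0.12883317  0.417155  ] [-0.58801907 -0.29131023 -0.42970788]
```

View pics/w7.png

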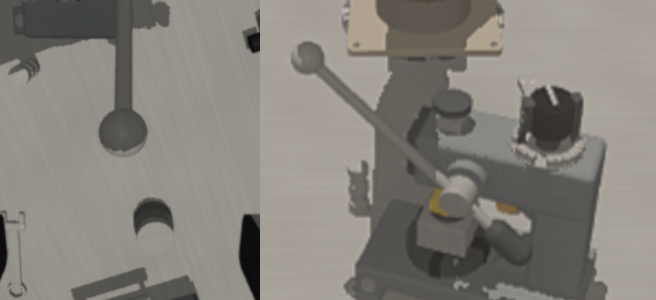

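The lever is fully up with its ball at about (123,131) in the left crop, as at the start. In the right crop the knob is turned with its tabs out, the ram cap is up and the nylon block sits low in the body. Handing in.

```bash
python3 -c "
from workcell import *
print(hand_in())"
```

```text
the job is handed in; nothing more can be done
None
```

The job is handed in at about 39 s: the knob is released with both tabs back out, the sleeve was bottomed and held at about 16 N for about 1 s, and the lever is back up and let go; `hand_in()` gave no verdict.

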